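# Sort out the red-capped refills, then hold the canister lid half-turned

## Robot

A 6-joint arm with a two-finger parallel gripper is mounted at the origin on the work surface. World frame = base frame: x ahead of the robot, y to its left, z up, the work surface at z = 0. Lengths are in m, angles in rad, forces in N, time in s.
With the tool pointing down it reaches from about 0.35 to 0.85 m from the base axis. Payload 8.1 kg.
Tool frame: the origin (TCP) lies at the very end of the fingers, on their centre line; the grasp point (between the pads) lies 19 mm behind it (env.pinch_z is the distance from the TCP to the grasp point, in m); z points along the fingers, y is the direction in which the jaws open and shut (so a half turn about z gives the same grasp; the last joint's range is limited). The gripper opens to 93 mm and grips with 3 to 60 N. Pads are 15 mm wide; open, the fingers measure 128 mm over their backs; the gripper's body (75 mm by 188 mm) begins 65 mm behind the grasp point.
Start: joints at [1.177, 0.13, 1.488, -0, 1.523, -0.085], TCP at [0.182, 0.572, 0.219] pointing down, gripper open.
Joint ranges: [-2.96, 2.96], [-0.89, 2.26], [0.02, 2.5], [-1.34, 4.48], [0, 2.73], [-2.66, 2.66]. Speed limits (rad/s): [2.39, 2.39, 2.79, 3.14, 3.14, 3.14].

## Interface

Orientations are given as a rotation vector (axis times angle).
In Python, from workcell import env, read_camera, finder gives the robot as it stands. Calls block until the motion is done:
- env.move_ptp(position, orientation): joint-space move of the TCP to a pose.
- env.line_to(position, v=0.15, rot=None): straight line of the TCP; rot=None keeps the orientation; v is the mean speed in m/s.
- env.set_joints(angles): joint-space move.
- env.gripper_open() and env.close_gripper(): open the fingers fully, or close them until they stop; the grip force is fixed at half the most.
- env.wait(seconds).
- env.inverse_kinematics(position, orientation): joint angles nearest the present ones, or None.
- read_camera(name): name is "scene" or "top" or "wrist"; returns a dict with "frame" (384x512x3 uint8, red, green, blue), "fx", "fy", "cx", "cy" (pixels), "world_from_camera" (4x4, takes a point from camera to world coordinates); the wrist camera has in their place "T_tool_cam" (4x4, takes a point from camera to tool coordinates, whose origin is the TCP and whose axes are the flange's). Camera axes: x right, y up, looking along -z (the intrinsics and any distortion apply to the point x, -y, -z); pixel columns grow to the right and rows downward; lengths in m; the calibration is good to about 2 mm. A picture is of the moment at which its call begins: read the wrist's pose just before it. There is no depth.
A pose or a line that the arm cannot do raises env.IKError and nothing moves.
- env.close_job(): hands the job in, once; it reports no verdict.
Trained networks look in a picture, given as the dict that the camera call returned (one of the last four; its "shot" number tells which), for a name from the list of things; names that differ only in an ending like _2 or _b are one class to them, and where a whole thing is asked for, a point or a joint stands for the part that bears it (a point fixed in the world has none). Each returns a list of dicts, best first, with "conf" (0 to 1); they miss things now and then, are a little off and sometimes report something else, mostly with a low value. They report only what shows in the picture. A call takes as long as a camera call. They do not tell look-alikes from the thing itself.
- finder.boxes_of(picture, target): "rect" ([left, top, right, bottom] in pixels, round what is visible of it).
- finder.place_of(picture, target): "pixel" ([column, row] in pixels: a listed point, or the origin of a listed thing).
Readings, each from a call of its own:
- env.current_t(): time.
- env.current_joint_pos(): joint angles.
- env.current_joint_vel(): joint speeds.
- env.current_joint_torque(): joint torques, N m.
- env.current_tcp_pos(): TCP position.
- env.current_tool_rot(): TCP orientation.
- env.current_wrist_force(): force on the tool from outside, world axes, zero at the start.
- env.current_torque(): the same for the moment, N m.
- env.current_width(): finger opening in m.
Only numpy, scipy, OpenCV 4.12 (cv2) and the standard library are available. Lean on these libraries where they do the work, as an engineer would, in place of code of your own. Each camera call takes 0.05 s, during which the arm holds its last target.

## Task

I am servicing the refill canister: first put the two spent refills, the ones with red caps, from the rack into the grey bin and leave the white-capped ones standing where they are. Then put the loose lid into the canister's bayonet collar, pins down through the two slots until it is fully seated, and turn it clockwise half-way to its lock click, so that its handle points at the green marks. Finish while still gripping the lid there so I can check the seal (its spring turns it back if you let go); it must not reach the click, and please leave the other things on the shelf where they are.

Things in the scene. Friction and masses are not known exactly. Their poses are not given: they have to be found in the camera images.
- red_a_center (a point): Spent refill tub, upright cylinder, 30 mm diameter, 68 mm tall, 60 g, standing on the rack; the point is its centre, 34 mm above its underside; z up along its axis. Red cap and red band. The places of the four refills in the rack vary.
- red_b_center (a point): Second spent refill tub, upright cylinder, 30 mm diameter, 68 mm tall, 60 g, standing on the rack; the point is its centre, 34 mm above its underside; z up along its axis. Red cap and red band.
- white_a_center (a point): Good refill tub, upright cylinder, 30 mm diameter, 68 mm tall, 60 g, standing on the rack; the point is its centre, 34 mm above its underside; z up along its axis. White cap, grey band: stays in the rack.
- white_b_center (a point): Second good refill tub, upright cylinder, 30 mm diameter, 68 mm tall, 60 g, standing on the rack; the point is its centre, 34 mm above its underside; z up along its axis. White cap, grey band: stays in the rack.
- rack: Fixed low wooden rack, 64 mm (its x) by 240 mm (its y), top surface 8 mm above the shelf, long rims 12 mm high; origin at the centre of its underside. The four refills stand in a row along its y axis, 56 mm apart, so they are best gripped with the fingers closing along the rack's x.
- bin: Fixed grey open bin, 150 x 150 mm outside, 50 mm high, walls and floor about 4 mm; origin at the centre of its underside, sides along its x and y.
- lid_grip (a point): Loose lid (120 g) standing on its plug; point on its axis in its blue bar handle, 45 mm above its underside, z up. Bar 50 mm (x) by 16 mm (y), from 23 to 59 mm above the underside; flange 80 mm diameter, 18 to 23 mm; plug 54 mm diameter, 0 to 18 mm, with two steel pins 8 mm thick along +x and -x, reaching 36 mm from the axis, 7.5 mm above the underside. A half turn gives the same fit.
- canister: Fixed aluminium canister, 92 mm diameter, 79 mm tall; origin at the centre of its underside, z up. Two entry slots on its +x and -x sides, marked black on the rim; green marks 45 degrees clockwise (from above) of them, red at 90. From about 73 degrees of turn the pins ride on to a sprung catch that clicks at 84 to 90 degrees.
- canister_mouth (a point): Centre of the canister's rim plane, 79 mm above the shelf; axes as the canister's. Bore 60 mm, lip 5 mm thick, slots 14 mm wide reaching 38 mm from the axis. Seated, the flange lies on the rim and the lid's handle point is 27 mm above this one (41.5 mm if the pins only stand on the lip). Entry: lid x along canister x, either way round; it then turns only clockwise, with 1.5 mm vertical play.
- spring_ring (a joint): Turn in rad of the sprung ring inside the canister, which the lid's pins push clockwise: 0 at rest; the pins meet it when the lid has turned about 0.10 rad clockwise, so lid turn = reading + 0.10 (wanted about 0.68). Its spring turns the lid back with 0.04 N m at 0, rising by 0.10 N m per rad.
- soap_pump: Clear glass soap pump with steel top, 66 mm diameter, 162 mm tall, loose; origin at the centre of its underside. Bystander.
- pill_box: Green pill box with seven hinged compartments, 42 x 184 (y) x 26 mm, loose; origin at the centre of its underside. Bystander.
- nail_clipper: Steel nail clipper, 56 (x) x 13 x 16 mm, loose; origin at the centre of its underside. Bystander.
- hairbrush: Small round hairbrush lying along its x, bristled head 75 mm long (+x), 40 mm diameter, handle 100 mm (-x), loose; origin under the neck. Bystander.
- pin_dish: White ceramic dish with bobby pins, 100 mm diameter, 22 mm high, loose; origin at the centre of its underside. Bystander.
Not all that is in view belongs to the job. What is shaped like the part that bears red_a_center but blue is not meant.

How it is judged:
On the way, in this order (a step that is already met when the one before it is completed fails the run):
1. both red-capped refills lie in the bin, released (x of red_a_center in the frame of bin between -0.071 and 0.071 m and y of red_a_center in the frame of bin between -0.071 and 0.071 m and z of each of red_a_center, red_b_center in the frame of bin below 0.056 m and x of red_b_center in the frame of bin between -0.071 and 0.071 m and y of red_b_center in the frame of bin between -0.071 and 0.071 m and contact force between the fingers and red_a below 0.1 N and contact force between the fingers and red_b below 0.1 N), for 0.2 s.
2. the lid is fully seated in the collar (horizontal distance between lid_grip and canister_mouth below 0.005 m and z of lid_grip in the frame of canister_mouth below 0.0297 m and angle between lid_grip's own z axis and vertical below 0.1 rad), for 0.1 s.
3. the lid is turned half-way and gripped (all of step 2 and angle between the x axis of lid_grip and the x axis of canister_mouth, either way round between 0.56 and 1.01 rad and value of joint spring_ring between 0.42 and 1 rad and contact force between the fingers and lid above 2 N), for 0.2 s.
At the end, for the whole second after the job is handed in: Both red refills in the bin, released; white ones upright within 25 mm of their starts; lid seated (axis within 5 mm, under 2.7 mm high, tilt under 0.1 rad), turned clockwise 0.56 to 1.01 rad from the slots (ring 0.42 to 1.0 rad), at rest, gripped with over 2 N (all of step 1 and all of step 3 and distance of each of white_a_center, white_b_center from where it was at the start of the episode below 0.025 m and angle between each of white_a_center, white_b_center's own z axis and vertical below 0.2 rad and velocity of joint spring_ring between -0.2 and 0.2 rad/s); the arm keeps its last pose, push and grip.
It fails at once if the lid is turned on to the lock click (ring beyond 1.2 rad, lid beyond about 74 degrees) (value of joint spring_ring above 1.2 rad).
It fails at once if a white-capped refill is knocked over or moved more than 40 mm (distance of any of white_a_center, white_b_center from where it was at the start of the episode above 0.04 m or angle between any of white_a_center, white_b_center's own z axis and vertical above 0.5 rad).
It fails at once if a bystander is moved more than 30 mm (distance of any of soap_pump, pill_box, nail_clipper, hairbrush, pin_dish from where it was at the start of the episode above 0.03 m).
It also fails if it takes over 64 s, if anything falls off the work surface, if the arm or the gripper's body presses on something with over 40 N, if the wrist force passes 120 N, or if a joint passes its speed limit or range.

## Working session

There is one attempt and no reset: what is moved stays moved. The work goes in short steps, each a Python script; the robot and the scene stay as the last script left them, time stands still between calls to the robot, and variables do not carry over. Pictures are saved under pics/ and viewed, and the job is handed in when it is done.

```bash
ls; mkdir -p pics
cat > h.py <<'E'
import numpy as np, cv2
from workcell import env, read_camera, finder
from scipy.spatial.transform import Rotation as R
def save(p,name): cv2.imwrite('pics/'+name+'.png', p["frame"][:,:,::-1])
def ray(p,px,T=None):
    T=np.array(p["world_from_camera"]) if T is None else T
    d=np.array([(px[0]-p["cx"])/p["fx"],-(px[1]-p["cy"])/p["fy"],-1.])
    return T[:3,3],T[:3,:3]@d
def hit(p,px,z,T=None):
    o,d=ray(p,px,T); return o+d*(z-o[2])/d[2]
def proj(p,X,T=None):
    T=np.array(p["world_from_camera"]) if T is None else T
    c=T[:3,:3].T@(np.array(X)-T[:3,3]); return np.array([p["cx"]+p["fx"]*c[0]/-c[2], p["cy"]-p["fy"]*c[1]/-c[2]])
E
python3 - <<'E'
from h import *
for n in ["scene","top"]:
    p=read_camera(n); save(p,n+"0"); print(n,{k:v for k,v in p.items() if k!="frame"})
    for t in ["red_a_center","white_a_center","rack","bin","lid_grip","canister","canister_mouth","soap_pump","pill_box","nail_clipper","hairbrush","pin_dish"]:
        print(t,[(np.round(d["pixel"],1).tolist(),round(d["conf"],2)) for d in finder.place_of(p,t)])
print(env.current_t(),env.current_tool_rot(),env.pinch_z)
E
```

```text
pics
scene {'fx': 478.58610692594664, 'fy': 478.58610692594664, 'cx': 256.4685122454022, 'cy': 190.0100059197582, 'world_from_camera': array([[-0.46008563, -0.59836885,  0.65595422,  1.52249012],
       [ 0.88786721, -0.3130684 ,  0.33716464,  0.4386173 ],
       [ 0.00360972,  0.73752484,  0.67531035,  1.04298577],
       [ 0.        ,  0.        ,  0.        ,  1.        ]]), 'shot': 1}
red_a_center [([302.7, 201.8], 0.74), ([302.2, 219.7], 0.56), ([244.2, 196.8], 0.54), ([286.2, 242.3], 0.52)]
white_a_center [([287.2, 213.0], 0.61)]
rack [([309.6, 232.9], 0.58)]
bin [([384.0, 215.5], 0.94)]
lid_grip [([337.8, 292.5], 0.74)]
canister [([243.2, 194.4], 0.83), ([288.3, 212.4], 0.64)]
canister_mouth [([242.9, 175.6], 0.85)]
soap_pump [([252.2, 260.0], 0.85), ([242.3, 196.3], 0.63)]
pill_box [([187.9, 232.3], 0.75), ([320.6, 188.3], 0.52)]
nail_clipper [([320.3, 186.1], 0.45), ([337.3, 288.4], 0.17)]
hairbrush [([339.9, 289.2], 0.83)]
pin_dish [([146.5, 199.1], 0.87), ([288.1, 215.0], 0.49)]
top {'fx': 383.5465000828483, 'fy': 383.5465000828483, 'cx': 263.85244814981354, 'cy': 189.2481
[... 213 characters left out ...]
],
       [ 0.        ,  0.        ,  0.        ,  1.        ]]), 'shot': 2}
red_a_center [([223.3, 231.0], 0.69), ([207.0, 187.8], 0.62), ([216.5, 155.2], 0.6)]
white_a_center [([232.4, 194.4], 0.6)]
rack [([196.7, 189.8], 0.93)]
bin [([131.1, 264.9], 0.81), ([198.3, 190.1], 0.48)]
lid_grip [([397.0, 234.0], 0.71)]
canister [([300.4, 217.3], 0.69)]
canister_mouth [([302.1, 213.5], 0.91), ([411.5, 151.7], 0.58)]
soap_pump [([242.3, 120.1], 0.58)]
pill_box [([333.2, 129.1], 0.94), ([130.5, 264.3], 0.31)]
nail_clipper [([212.0, 276.4], 0.61)]
hairbrush [([186.4, 186.2], 0.67), ([138.7, 131.2], 0.65)]
pin_dish [([414.5, 154.4], 0.58)]
1.3 [-4.83115891e-01 -3.10421740e+00  1.05107779e-04] 0.0188
```

View pics/scene0.png

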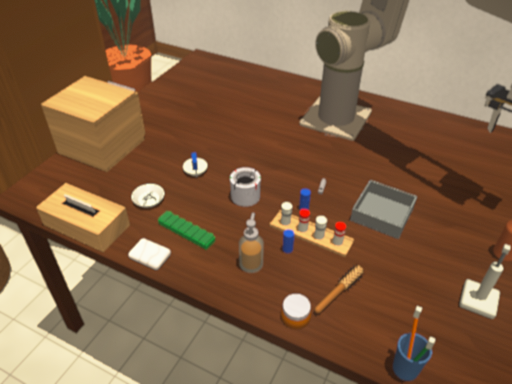

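View pics/top0.png

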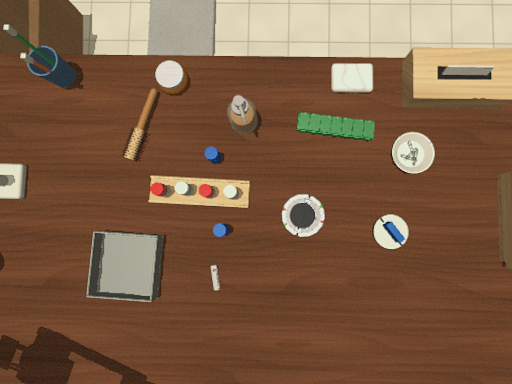

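Run:
```python
from h import *
p=read_camera("top"); f=p["frame"]
a=cv2.resize(f[140:260,140:265],None,fx=3.2,fy=3.2,interpolation=cv2.INTER_CUBIC)
b=cv2.resize(f[180:260,270:420],None,fx=5,fy=5,interpolation=cv2.INTER_CUBIC)
cv2.imwrite('pics/c_rack.png',a[:,:,::-1]); cv2.imwrite('pics/c_can.png',b[:,:,::-1])
hsv=cv2.cvtColor(f,cv2.COLOR_RGB2HSV)
red=(((hsv[...,0]<6)|(hsv[...,0]>174))&(hsv[...,1]>180)&(hsv[...,2]>110)).astype(np.uint8)
n,l,s,c=cv2.connectedComponentsWithStats(red)
for i in range(1,n):
    if s[i][4]>15: print("red",s[i],c[i],hit(p,c[i],0.07))
for nm,px,z in [("white1",(181,188),.07),("white2",(231,192),.07),("bin",(131,265),0),("can",(302.1,213.5),.079),("lid",(397,234),.045),("blue1",(212,155),.06),("blue2",(220,231),.06),("clip",(215,277),0.0)]: print(nm,hit(p,px,z).round(4))
for nm in ["bin","rack"]:
    print(nm,finder.boxes_of(p,nm)[:1])
```

```text
red [150 183  14  12 124] [156.7983871  188.41935484] [0.60348996 0.23030369 0.07      ]
red [199 184  13  13  82] [204.91463415 189.57317073] [0.60293754 0.12086469 0.07      ]
white1 [0.6055 0.1753 0.07  ]
white2 [0.5986 0.0617 0.07  ]
bin [0.423  0.3062 0.    ]
can [ 0.5533 -0.0978  0.079 ]
lid [ 0.5122 -0.3156  0.045 ]
blue1 [0.6838 0.1091 0.06  ]
blue2 [0.5106 0.0852 0.06  ]
clip [0.3996 0.1022 0.    ]
bin [{'rect': [86.9, 230.8, 161.6, 301.5], 'conf': 0.92}]
rack [{'rect': [146.1, 177.4, 247.8, 209.8], 'conf': 0.68}]
```

View pics/c_rack.png

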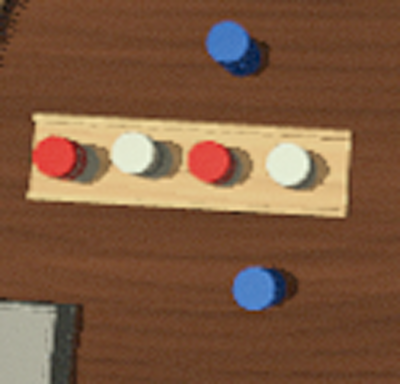

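View pics/c_can.png

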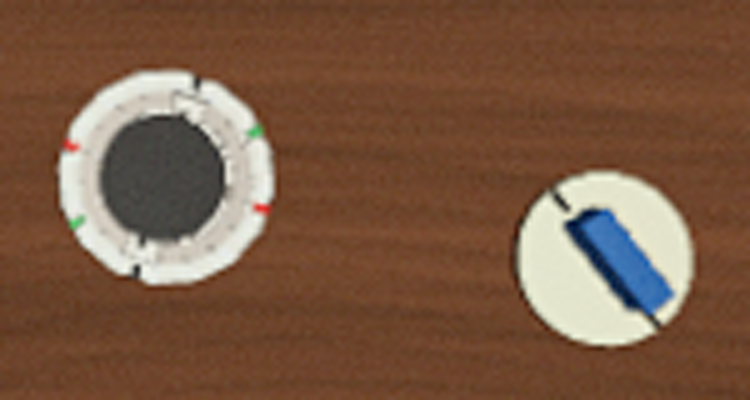

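The red caps are at top-view pixels (158,189) and (206,190). The white caps at (181,188) and (231,192) stay where they are. The blue look-alikes at (212,155) and (220,231) stand off the rack and are not meant. The crop confirms that the red caps are 1st and 3rd from the left.

The canister is at (303,215), with its black slot marks near vertical. The lid is at (392,232).

I'll pick up the reds now. For the second one I'll turn the jaws 25° to stay clear of the blue tubs.

```bash
cat >> h.py <<'E'
def rotv(jaw, near=None):
    """rotvec, tool down, jaw (tool y) along world angle jaw (mod pi); list both"""
    return [ (R.from_euler('z',jaw+np.pi/2+k*np.pi)*R.from_euler('x',np.pi)).as_rotvec() for k in (0,1)]
def best(pos,jaw):
    c=[]
    for r in rotv(jaw):
        q=env.inverse_kinematics(pos,r)
        if q is not None: c.append((abs(q[5]),r,q))
    c.sort(key=lambda t:t[0]); return c[0][1]
E
python3 - <<'E'
from h import *
p=read_camera("top")
bc=hit(p,(124.2,266.1),.05); print("bin",bc)
bc2=hit(p,finder.place_of(p,"bin")[0]["pixel"],.0);print(bc2)
b=(bc[:2]+bc2[:2])/2
ra=np.array([.6035,.2303])
yaw=-0.026
r=best([*ra,.13],yaw)
env.move_ptp([*ra,.14],r)
env.line_to([*ra,.039],v=.12)
env.close_gripper(); print("w",env.current_width())
env.line_to([*ra,.17],v=.2); print("w",env.current_width(),env.current_wrist_force())
d=b+[0,.036]
env.move_ptp([*d,.12],best([*d,.12],yaw)) 
env.line_to([*d,.054],v=.15)
env.gripper_open()
env.line_to([*d,.16],v=.25)
p=read_camera("top"); save(p,"t1"); print(env.current_t())
E
```

```text
bin [0.42601586 0.30329558 0.05      ]
[0.42174122 0.29907125 0.        ]
w 0.02964756412077875
w 0.029756062237217988 [-0.83283149 -0.22049729 -0.45819888]
9.525
```

View pics/t1.png

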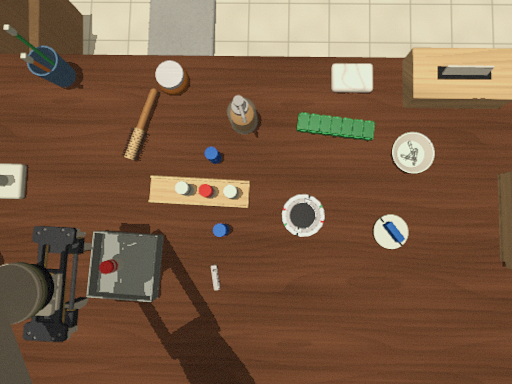

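The first red tub stands in the bin at (107,267), and the rack neighbours have not moved. Next is the second one.

Run:
```python
from h import *
b=np.array([.424,.301])
ra=np.array([.603,.1195])
j=0.44
env.move_ptp([*ra,.14],best([*ra,.14],j))
env.line_to([*ra,.039],v=.12)
env.close_gripper(); print("w",env.current_width())
env.line_to([*ra,.17],v=.2); print("w",env.current_width())
d=b+[0,-.036]
env.move_ptp([*d,.13],best([*d,.13],-.026)) 
env.line_to([*d,.054],v=.15)
env.gripper_open()
env.line_to([*d,.16],v=.25)
# look at canister with wrist cam
c=np.array([.55,-.1]); 
p=read_camera("top"); save(p,"t2")
env.move_ptp([c[0],c[1],.28],best([*c,.28],0.3))
T=np.eye(4);T[:3,3]=env.current_tcp_pos();T[:3,:3]=R.from_rotvec(env.current_tool_rot()).as_matrix()
w=read_camera("wrist"); save(w,"w1"); Tw=T@np.array(w["T_tool_cam"]); np.save("Tw1.npy",Tw)
print({k:v for k,v in w.items() if k!="frame"})
for t,z in [("canister_mouth",.079),("canister",0),("lid_grip",.045)]:
    print(t,[(np.round(d["pixel"],1).tolist(),round(d["conf"],2),hit(w,d["pixel"],z,Tw).round(4)) for d in finder.place_of(w,t)])
print(env.current_t())
```

```text
w 0.029646568539584785
w 0.029306014436646297
{'fx': 335.84215316495175, 'fy': 335.84215316495175, 'cx': 258.77669686828034, 'cy': 194.89081629554298, 'T_tool_cam': array([[ 6.33351002e-04,  9.56937531e-01,  2.90293233e-01,
         8.05656051e-02],
       [ 9.99999262e-01, -3.05023417e-04, -1.17626641e-03,
         1.31967222e-04],
       [-1.03706724e-03,  2.90293764e-01, -9.56937017e-01,
        -1.66638112e-01],
       [ 0.00000000e+00,  0.00000000e+00,  0.00000000e+00,
         1.00000000e+00]]), 'shot': 7}
canister_mouth [([259.1, 169.1], 0.65, array([ 0.5506, -0.0992,  0.079 ]))]
canister [([257.7, 153.1], 0.91, array([ 0.5475, -0.0955,  0.    ])), ([303.3, 346.1], 0.56, array([ 0.7097, -0.3718,  0.    ]))]
lid_grip [([195.5, 302.1], 0.73, array([ 0.5247, -0.3114,  0.045 ]))]
18.45
```

View pics/t2.png

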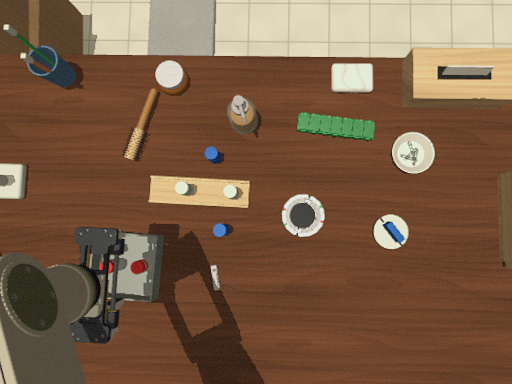

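View pics/w1.png

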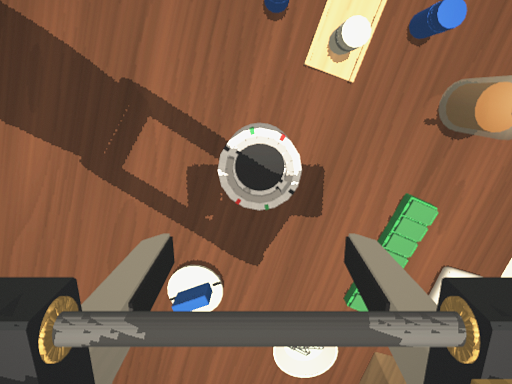

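Both red tubs are in the bin, at (107,267) and (138,267) in the top view, and the white ones haven't moved. Next I'll take close wrist views of the canister and the lid, rectified onto their planes.

```bash
cat >> h.py <<'E'
def wrist():
    T=np.eye(4);T[:3,3]=env.current_tcp_pos();T[:3,:3]=R.from_rotvec(env.current_tool_rot()).as_matrix()
    w=read_camera("wrist"); return w,T@np.array(w["T_tool_cam"])
def rect(w,Tw,c,z,half=.07,s=4000):
    """ortho image: col right=-y, row down=-x, centre c; s px/m"""
    n=int(2*half*s); cor=np.float32([[0,0],[n,0],[n,n],[0,n]])
    X=[[c[0]+half-v/s, c[1]+half-u/s, z] for u,v in cor]
    src=np.float32([proj(w,x,Tw) for x in X])
    return cv2.warpPerspective(w["frame"],cv2.getPerspectiveTransform(src,cor),(n,n))
E
python3 - <<'E'
from h import *
import pickle
jl=0.3
out={}
for nm,c,z in [("can",np.array([.5515,-.0985]),.079),("lid",np.array([.516,-.314]),.023)]:
    r=best([*c,.16],jl); tx=R.from_rotvec(r).as_matrix()[:2,0]
    off=-(0.08-0.303*(0.16+0.167-z))
    P=c+tx*off
    env.move_ptp([*P,.16],r); env.wait(.2)
    w,Tw=wrist(); save(w,"w_"+nm); out[nm]=(w,Tw)
    g=rect(w,Tw,c,z); cv2.imwrite(f"pics/r_{nm}.png",g[:,:,::-1])
    for t,zz in [("canister_mouth",.079),("lid_grip",.045)]:
        print(nm,t,[(np.round(d["pixel"],1).tolist(),round(d["conf"],2),hit(w,d["pixel"],zz,Tw).round(4)) for d in finder.place_of(w,t)][:2])
pickle.dump(out,open("w.pkl","wb")); print(env.current_t(),env.current_joint_pos())
E
```

```text
can canister_mouth [([253.5, 198.3], 0.85, array([ 0.5513, -0.1032,  0.079 ])), ([165.3, 359.7], 0.45, array([ 0.5193, -0.2755,  0.079 ]))]
can lid_grip [([166.4, 358.2], 0.58, array([ 0.5185, -0.3071,  0.045 ]))]
lid canister_mouth []
lid lid_grip [([265.0, 199.5], 0.74, array([ 0.5216, -0.3077,  0.045 ]))]
20.525 [-6.17581662e-01  1.50167911e-01  1.57422267e+00  6.86371671e-05
  1.41716168e+00 -9.19142165e-01]
```

View pics/r_can.png

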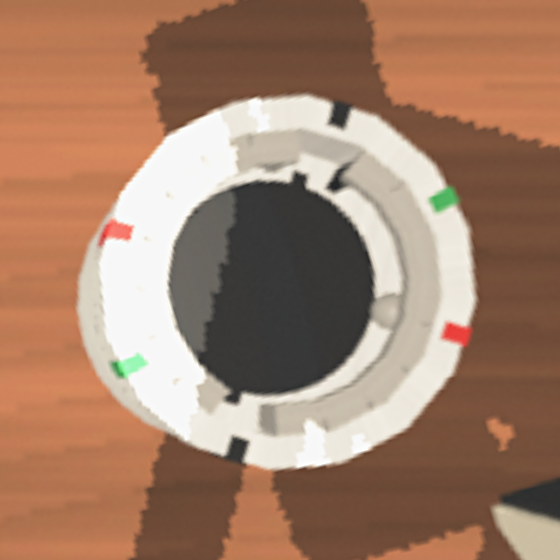

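View pics/r_lid.png

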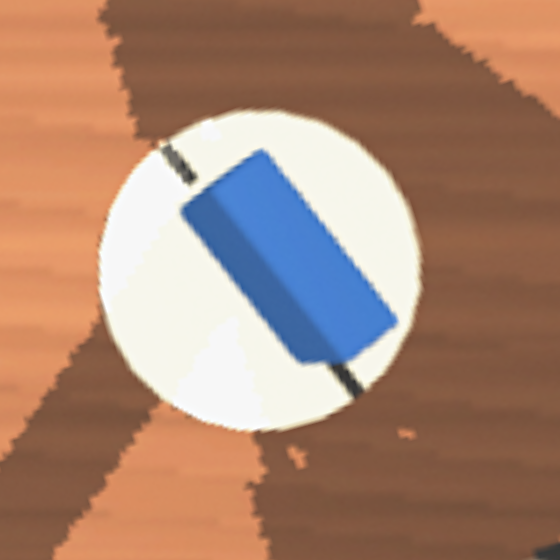

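In the rectified canister view (280,280 is the nominal centre), the slot marks are at (340,114) and (238,449), green at (444,199) and (129,365), and red at (117,232) and (456,333). That puts the centre near (287,282) and the canister x axis at −16.9°. The lid flange is centred at (260,270.5) with its x axis at 38°.

To cancel any calibration bias, I'll view the canister again at the yaw I'll insert with, and the lid at the yaw I'll grasp with.

```bash
cat >> h.py <<'E'
def fitcirc(P):
    A=np.c_[2*P,np.ones(len(P))]; s=np.linalg.lstsq(A,(P**2).sum(1),rcond=None)[0]
    return s[:2],np.sqrt(s[2]+s[:2]@s[:2])
def pix2w(uv,c,half=.07,s=4000):
    uv=np.atleast_2d(uv); return np.c_[c[0]+half-uv[:,1]/s, c[1]+half-uv[:,0]/s]
def yawrot(yaw): return (R.from_euler('z',yaw)*R.from_euler('x',np.pi)).as_rotvec()
def look(c,z,yaw,nm,H=.16):
    P=np.array(c)-np.array([np.cos(yaw),np.sin(yaw)])*(0.08-0.303*(H+0.167-z))
    env.move_ptp([*P,H],yawrot(yaw)); env.wait(.2)
    w,Tw=wrist(); g=rect(w,Tw,c,z); cv2.imwrite(f"pics/{nm}.png",g[:,:,::-1]); return w,Tw,g
def blobs(g,c,lo,hi,nm,amin=60):
    h=cv2.cvtColor(g,cv2.COLOR_RGB2HSV); m=cv2.inRange(h,np.array(lo),np.array(hi))
    n,l,s,ce=cv2.connectedComponentsWithStats(m)
    for i in range(1,n):
        if s[i][4]>amin: print(nm,s[i][4],ce[i].round(1),pix2w(ce[i],c).round(4)[0])
E
python3 - <<'E'
from h import *
c=(.5510,-.1003)
w,Tw,g=look(c,.079,np.radians(-16.9),"r_can2"); save(w,"w_can2")
blobs(g,c,(45,90,80),(75,255,255),"green"); blobs(g,c,(0,110,120),(4,255,255),"red"); blobs(g,c,(0,0,0),(180,120,60),"black")
c=(.5184,-.309)
w,Tw,g=look(c,.023,np.radians(37.9),"r_lid2"); save(w,"w_lid2")
print(env.current_joint_pos(),env.current_t())
E
```

```text
green 389 [436.2 198.1] [ 0.5715 -0.1394]
green 414 [123.2 364.5] [ 0.5299 -0.0611]
red 452 [111.8 230.5] [ 0.5634 -0.0582]
red 452 [447.5 332.9] [ 0.5378 -0.1422]
black 462 [332.8 109.6] [ 0.5936 -0.1135]
black 33885 [287.7 262.9] [ 0.5553 -0.1022]
black 145 [219.7 366.6] [ 0.5293 -0.0852]
black 362 [228.2 451. ] [ 0.5082 -0.0873]
black 1972 [513.1 533. ] [ 0.4878 -0.1586]
[-6.02190150e-01  1.84448806e-01  1.53594786e+00  4.05261907e-05
  1.42107877e+00  3.06509894e-01] 24.35
```

View pics/r_can2.png

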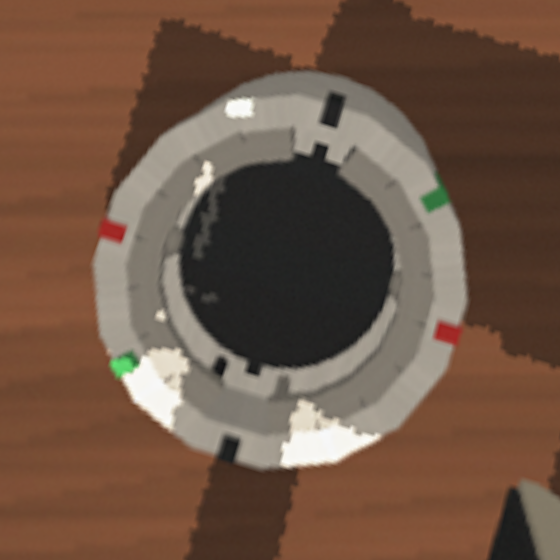

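View pics/r_lid2.png

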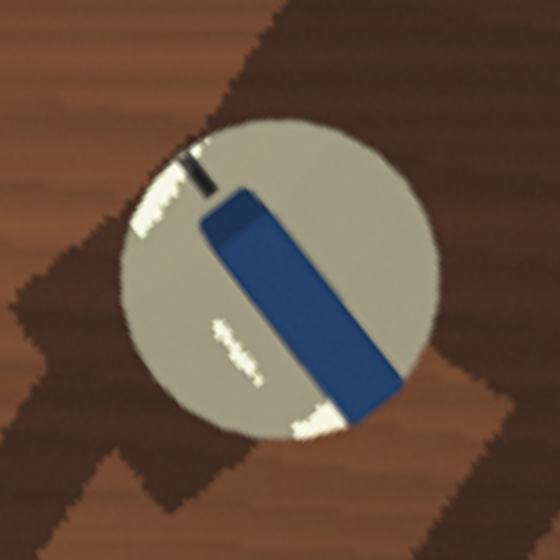

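Both views agree. The canister is at (0.5508, −0.1003) with yaw −17.0°. The lid is at (0.5184, −0.309) with its x axis at about 37.8°. Now I'll grip the lid.

Run:
```python
from h import *
L=np.array([.5184,-.309]); C=np.array([.5508,-.1003]); yl=np.radians(37.8); yc=np.radians(-17.0)
env.move_ptp([*L,.11],yawrot(yl))
env.line_to([*L,.027],v=.1)
env.close_gripper(); print("w",env.current_width(),env.current_wrist_force())
env.line_to([*L,.15],v=.15); print("w",env.current_width(),env.current_wrist_force())
w,Tw=wrist(); save(w,"held"); g=rect(w,Tw,L,.15-.027+.023); cv2.imwrite("pics/r_held.png",g[:,:,::-1])
env.move_ptp([*C,.15],yawrot(yc))
env.line_to([*C,.118],v=.1); env.wait(.2)
print(env.current_tcp_pos(),env.current_wrist_force(),env.current_torque(),env.current_t(),env.current_joint_pos())
w,Tw=wrist(); save(w,"pre"); p=read_camera("scene"); save(p,"pre_s")
cv2.imwrite("pics/pre_sc.png",cv2.resize(p["frame"][130:240,190:310],None,fx=5,fy=5,interpolation=cv2.INTER_CUBIC)[:,:,::-1])
```

```text
w 0.016070040466680514 [-0.13495538 -0.00959229 -0.15009215]
w 0.01590896803330139 [-0.07285328  1.03009173 -1.22425016]
[ 0.55138872 -0.10053896  0.11890492] [ 0.04089375 -0.24300757 -0.9088136 ] [-0.00391684  0.12464621  0.0018993 ] 29.7083 [-2.71844836e-01  9.20745410e-02  1.71470089e+00  1.61811920e-05
  1.33339234e+00  1.59573858e+00]
```

View pics/r_held.png

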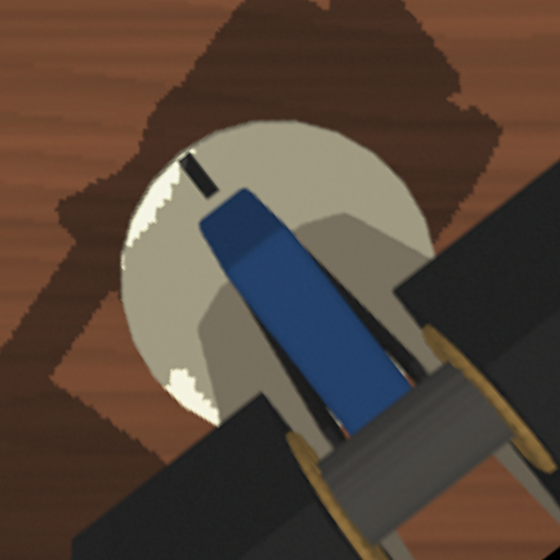

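View pics/pre.png

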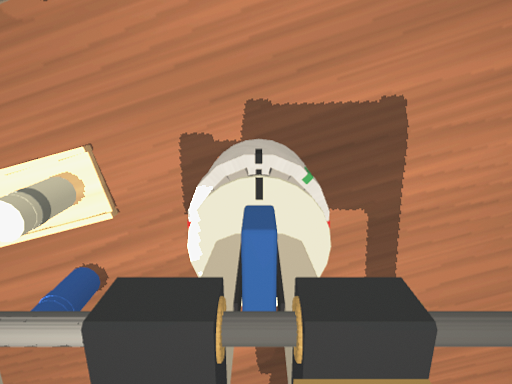

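View pics/pre_sc.png

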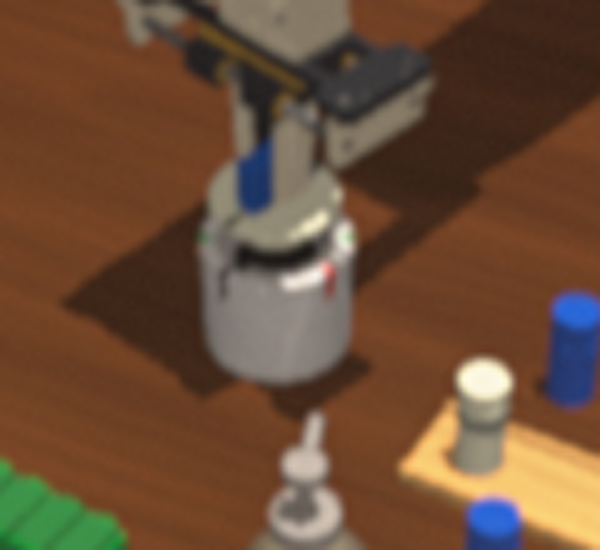

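The lid's mark at (259,187) lines up with the black slot mark at (259,158). I'll lower it in small steps and watch the force.

Run:
```python
from h import *
C=np.array([.5504,-.1002])
for z in [.108,.104,.100,.096,.092,.089,.087]:
    env.line_to([*C,z],v=.05); f=env.current_wrist_force(); t=env.current_tcp_pos()
    print(z,np.round(t,4),np.round(f,2),np.round(env.current_torque(),2))
    if f[2]>15: break
print(env.current_t(),env.current_width())
w,Tw=wrist(); save(w,"ins")
p=read_camera("scene"); cv2.imwrite("pics/ins_sc.png",cv2.resize(p["frame"][130:240,190:310],None,fx=5,fy=5,interpolation=cv2.INTER_CUBIC)[:,:,::-1])
```

```text
0.108 [ 0.5498 -0.1     0.1072] [-0.55 -0.42 -1.61] [ 0.03  0.17 -0.01]
0.104 [ 0.5502 -0.1001  0.1036] [-0.15  0.52 -1.43] [0.03 0.19 0.  ]
0.1 [ 0.5501 -0.1001  0.0996] [ 0.57  0.02 -0.47] [ 0.01  0.15 -0.03]
0.096 [ 0.5501 -0.1001  0.0956] [-0.17  0.27 -0.07] [ 0.    0.16 -0.02]
0.092 [ 0.5501 -0.1001  0.0916] [-0.08  0.22 -1.58] [0.01 0.16 0.01]
0.089 [ 0.5502 -0.1001  0.0887] [-0.23  0.68 -2.09] [ 0.03  0.15 -0.02]
0.087 [ 0.5509 -0.1003  0.0879] [-2.2   0.34  5.47] [ 0.12  0.61 -0.03]
31.6583 0.015874152581785195
```

View pics/ins_sc.png

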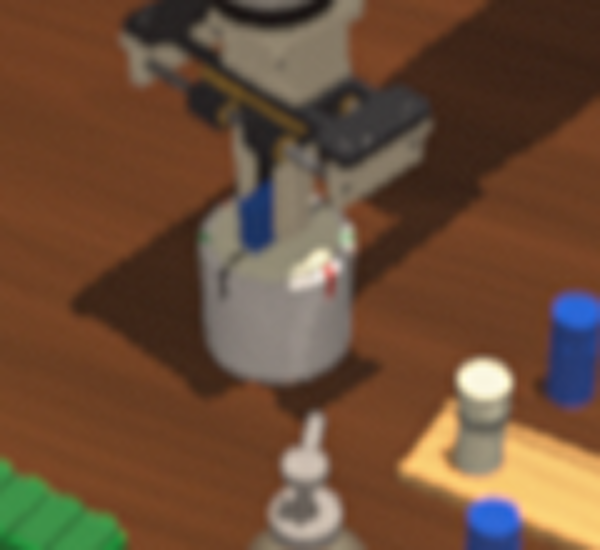

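View pics/ins.png

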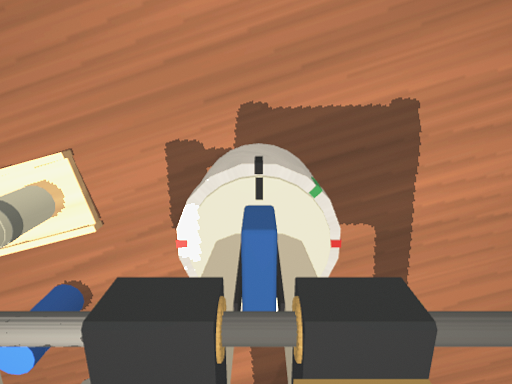

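The lid is seated: the flange lies on the rim, the TCP is at z = 0.088, and contact force is 5.5 N. I'll turn it clockwise toward the green marks in steps.

Run:
```python
from h import *
C=np.array([.5506,-.1003]); z=.0872; y0=np.radians(-17.0)
for a in [.15,.3,.45,.58,.70]:
    env.line_to([*C,z],v=.03,rot=yawrot(y0-a)) if False else env.move_ptp([*C,z],yawrot(y0-a))
    r=R.from_rotvec(env.current_tool_rot()).as_matrix(); yaw=np.arctan2(r[1,0],r[0,0])
    print(a,"turned",round(y0-yaw,3),np.round(env.current_tcp_pos(),4),np.round(env.current_wrist_force(),2),np.round(env.current_torque(),3))
env.wait(.4)
print(env.current_t(),env.current_width(),env.current_joint_pos(),env.current_wrist_force())
w,Tw=wrist(); save(w,"turn"); g=rect(w,Tw,C,.102); cv2.imwrite("pics/r_turn.png",g[:,:,::-1])
p=read_camera("top"); save(p,"t_end")
for t in ["lid_grip","canister_mouth"]: print(t,finder.place_of(w,t)[:2])
```

```text
0.15 turned 0.147 [ 0.5512 -0.1004  0.0879] [0.19 0.42 5.41] [ 0.171  0.294 -0.058]
0.3 turned 0.296 [ 0.5511 -0.1004  0.0879] [-0.18 -0.02  5.09] [ 0.097  0.372 -0.011]
0.45 turned 0.446 [ 0.5511 -0.1005  0.0879] [-0.92  0.76  5.67] [ 0.107  0.368 -0.063]
0.58 turned 0.576 [ 0.551  -0.1006  0.0879] [-0.76 -0.1   5.57] [0.074 0.342 0.016]
0.7 turned 0.696 [ 0.5509 -0.1006  0.0879] [-1.64  0.02  6.3 ] [ 0.058  0.482 -0.034]
33.4583 0.01547212862995093 [-2.71957851e-01  1.23495658e-01  1.74081451e+00 -2.92401795e-04
  1.27635877e+00  2.29117018e+00] [-1.69610195 -1.10666695  6.97446623]
lid_grip [{'pixel': [257.3, 266.1], 'conf': 0.73}]
canister_mouth []
```

View pics/turn.png

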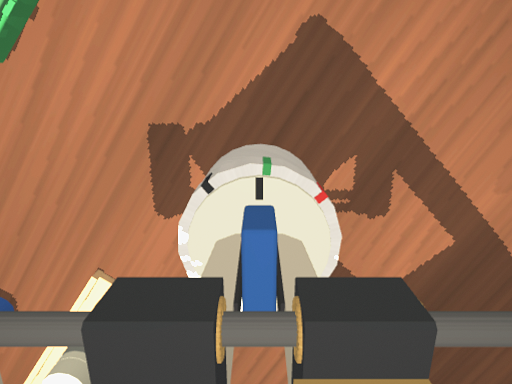

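View pics/t_end.png

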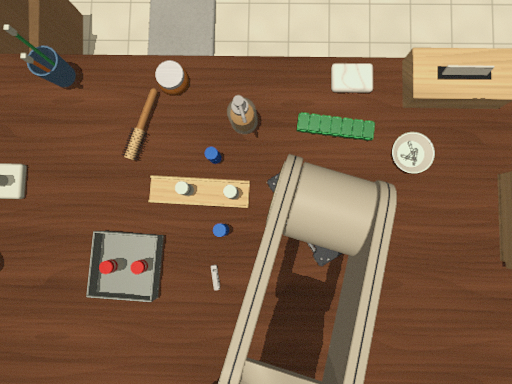

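The lid mark at (259,188) is a few degrees short of the green mark at (267,166), with the turn at 0.696 rad. Both tubs are in the bin and the bystanders are unmoved. I'll nudge it on to 0.78 rad.

Run:
```python
from h import *
C=np.array([.5506,-.1003]); z=.0872; y0=np.radians(-17.0)
env.move_ptp([*C,z],yawrot(y0-.78)); env.wait(.5)
r=R.from_rotvec(env.current_tool_rot()).as_matrix(); print("turned",y0-np.arctan2(r[1,0],r[0,0]),env.current_tcp_pos(),env.current_wrist_force(),env.current_width())
w,Tw=wrist(); save(w,"turn2"); print(env.current_t(),np.abs(env.current_joint_vel()).max())
```

```text
turned 0.7755389243022179 [ 0.55093585 -0.10063561  0.0878973 ] [-1.93408891  0.2680779   5.84158271] 0.015812112397020284
34.4583 0.0013831780109056734
```

View pics/turn2.png

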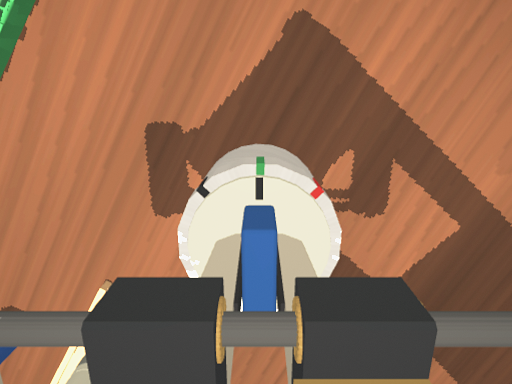

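The lid mark at (259,188) now lines up with the green mark at (260,166). The lid is seated, gripped and at rest, so I'm handing the job in.

Run:
```python
from h import *
env.close_job()
```

```text
the job is handed in; nothing more can be done
```

The job is done and handed in at about 34.5 s of the 64 s allowed. `close_job` gives no verdict, so this rests on my own checks.

- **Refills:** Both red-capped refills are released in the grey bin. In the last top picture they stand there, the white ones are still in the rack, and none of the other things in view has moved. The arm hid the area around the canister in that picture.
- **Lid:** It went through the slots without jamming and sits with its flange on the rim, pressed down with about 6 N. I turned it clockwise 0.776 rad by the tool's angle. The last wrist picture shows its mark in line with the green mark, well short of the click.
- **Grip:** The gripper still holds the handle (opening 15.8 mm) and the arm is at rest.

None of the checks failed, but some values were not measured directly. The spring ring reading of about 0.68 rad comes from the tool angle, and I had no sensor for the finger force on the lid. The wrist moment was too noisy to confirm the ring's spring torque.

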